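# Clamp a hat-block blank in the screw press with its slipping crank

### The arm

A 6-joint arm with a two-finger parallel gripper is mounted at the origin on the work surface. World frame = base frame: x ahead of the robot, y to its left, z up, the work surface at z = 0. Lengths are in m, angles in rad, forces in N, time in s.
With the tool pointing down it reaches from about 0.35 to 0.875 m from the base axis. Payload 4.2 kg.
Tool frame: the origin (TCP) lies at the very end of the fingers, on their centre line; the grasp point (between the pads) lies ctrl.grasp_offset behind it (ctrl.grasp_offset is the distance from the TCP to the grasp point, in m); z points along the fingers, x is the direction in which the jaws open and shut, and the axes are right-handed (so a half turn about z gives the same grasp; the last joint's range is limited). The gripper opens to 85 mm and grips with 20 to 120 N. Pads are 22 mm wide; open, the fingers measure 114 mm over their backs; the gripper's body (76 mm by 85 mm) begins 54 mm behind the grasp point. The pads swing forward as they close: fully open they stand 13 mm farther back than shut.
Start: joints at [-1.032, 0.385, 0.008, 0, -1.194, -0.259], TCP at [0.173, -0.601, 0.231] pointing down, gripper open.
Joint ranges: [-3.14, 3.14], [-1.21, 2.06], [-1.07, 1.41], [-3.16, 2.05], [-2.99, -0.16], [-3.1, 3.1]. Speed limits (rad/s): [2.79, 2.79, 3.14, 3.14, 3.14, 3.14].

### API

Orientations are given as a unit quaternion [w, x, y, z].
In Python, from rig import ctrl gives the robot as it stands.
- The arm moves only by the tool step_arm, never from a script. Its argument "series" is a list of rows, each an object of numbers: "claw": the finger opening in mm, from 0 to 85.4; "dx", "dy", "dz": the shift along the tool's x, y, z in mm; "rx", "ry", "rz": the turn, a rotation vector about the tool's x, y, z in rad. In form: [{"claw": .., "dx": .., "dy": .., "dz": .., "rx": .., "ry": .., "rz": ..}, ...]. A call has 1 to 8 rows; each row shifts and turns the commanded pose from where the row before left it, along the tool's axes as they then stand; what a row does not reach is not made up. A row lasts 1/8 s, in which the tool goes at most 62.5 mm and 10.7 degrees, less where a joint would pass 70% of its speed; a pose out of reach is approached as far as the arm can. A call with a gripper value outside its range is refused whole. The fingers move at their own pace and stop on an object; "force" is the grip in N (left out, the last holds). Time passes only in rows, so rows that do not move let the fingers close. It gives the time, the measured TCP pose, the force and the opening at its end, in the units of the state.
- ctrl.sense(): the state, without advancing time (a new reading comes with each control period).
- ctrl.capture(name): name is "side" or "top"; returns the picture (384x512x3 uint8, red, green, blue); there is no depth.
- ctrl.camera_info(name): a dict with "vfov" (degrees; the focal length in pixels is half the picture's height over the tangent of half this angle, whatever the lens; pixels are square), "cx", "cy" (the principal point, pixels), "T" (4x4, takes a point from camera to world coordinates). Camera axes: x right, y down, z forward; pixel columns grow to the right and rows downward; lengths in m; the calibration is good to about 2 mm. A picture is of the moment at which its call begins. camera_info takes no time and is no camera call.
- ctrl.sign_off(): hands the job in, once; it reports no verdict.
The state is a dict: "time": time; "joint_positions": joint angles; "qvel": joint speeds; "joint_efforts": joint torques, N m; "tool_pos": TCP position; "eef_rot": TCP orientation; "contact_force": force on the tool from outside, world axes, zero at the start; "wrist_torque": the same for the moment, N m; "opening": finger opening in m.
Only numpy, scipy, OpenCV 4.12 (cv2) and the standard library are available. Lean on these libraries where they do the work, as an engineer would, in place of code of your own. Each camera call takes 0.05 s, during which the arm holds its last target. There are 200 camera calls.

### The job

Set the glued-up wooden blank on the bed of the screw press and gently push it lengthwise between the guides, fully home against the fence at the back. Then wind the crank clockwise (seen from above) until the platen clamps the blank and the crank's torque clutch slips; stop there, no more than an eighth of a turn past the first slip, do not wind back, and let go. Leave the tin, jar and brush where they are.

Things in the scene. Friction and masses are not known exactly. Their poses are not given: they have to be found in the camera images.
- press: Fixed bench screw press: green column and overhanging arm, dark steel bed. Origin on the table below the screw axis; +x points from the open mouth in towards fence and column, z up. Bed 15 mm thick, x -200 to +85, y -55 to +55. Arm over the mouth: x -32 to +83, 60 mm wide, z 100 to 130; column x 53 to 83. The crank is on top (hub, grip_center)
- guide_mouth (a point): Point on the bed's top (15 mm up) between the flared outer ends of the two steel guide rails, at press x = -60, y = 0; its axes are the press's. The rails are 8 mm high; the straight part runs from press x = -30 to +25, 54 mm apart inside; the flares widen to about 76 mm here
- fence: Steel end stop at the inner end of the guides, fixed to the press, 10 x 60 x 30 mm; origin at the centre of the lower edge of the face that the blank meets (press x = +25, y = 0, z = 15). A push of more than 40 N on it is too hard
- platen: Steel platen 50 x 46 x 12 mm on the screw axis; origin at the centre of its underside. It starts about 1.5 to 4 mm above where the blank's top will be (press z = 55 with the blank on the bed) and comes down 4 mm per turn of the crank clockwise. Winding back lifts it again
- hub (a point): Top of the crank's dark hub (radius 16 mm) on the vertical screw axis, 158 mm above the table; turns with the crank, its x axis points to the hand grip. Free running takes 1 to 2 N at the grip; once the platen is hard down on the blank the screw stops dead and the clutch in the hub slips at a steady 0.55 N m, about 12 N at the grip. That comes after 0.4 to 1 turn, in any crank direction
- grip_center (a point): Centre (half-way up) of the crank's upright black hand grip, a freely spinning sleeve 20 mm in diameter and 46 mm tall (z 151 to 197 mm above the table), on a crank arm of 45 mm radius about the screw axis; it may start in any direction. The arm below it is 20 mm wide at its end, top at 150 mm. It stays at this height
- collar_ring (a point): Centre of the thin brass collar (radius 13 mm) on top of the hub. It is level with hub at the start and rises 1 mm for each radian that the clutch has slipped
- blank_center (a point): Centre of the loose wooden blank, a plain block of three glued boards, 130 mm long (its x) by 50 mm wide (its y) by 40 mm high, about 0.2 kg; either end may go first. It starts lying flat on the table to the left or right of the press. Fully home its centre is at press x = -40, y = 0 and it sticks out of the press mouth
- tin_center (a point): Centre of a red tin, 80 mm in diameter, 85 mm tall; bystander
- jar_center (a point): Centre of a closed jar, 60 mm in diameter, 80 mm tall; bystander
- brush_grip (a point): Handle of a brush lying on the table, about 0.2 m long; bystander
Mind the look-alikes: they are no part of the job. Leave any red look-alike of the part that bears blank_center alone.

How it is judged:
On the way, in this order (a step that is already met when the one before it is completed fails the run):
1. the blank lies between the guides, home against the fence, under the platen (x of blank_center in the frame of press above -0.044 m and y of blank_center in the frame of press between -0.005 and 0.005 m and z of blank_center in the frame of press below 0.0375 m and angle between the x axis of blank_center and the x axis of press, either way round below 0.1 rad), for 0.2 s.
2. the platen bears on the blank and the clutch has slipped (contact force between platen and blank above 1 N and z of collar_ring in the frame of hub above 0.0001 m), for 0.1 s.
At the end, for the whole second after the job is handed in: The blank lies flat between the guides within 4 mm of the fence, 5 mm of the centre line and 0.1 rad of straight, at rest; the platen still bears on it with over 1 N; the clutch has slipped by 0.1 to 1.0 rad (collar up 0.1 to 1.0 mm) (all of step 1 and all of step 2 and z of collar_ring in the frame of hub below 0.001 m and linear speed of blank below 0.01 m/s); the robot touches nothing.
It fails at once if the clutch was wound on more than 1.0 rad past the slip (z of collar_ring in the frame of hub above 0.001 m).
It fails at once if the blank was rammed into the fence with more than 40 N (contact force between blank and fence above 40 N).
It fails at once if the tin, jar or brush was disturbed by more than 3 cm (distance of any of tin_center, jar_center, brush_grip from where it was at the start of the episode above 0.03 m).
It also fails if it takes over 72 s, if anything falls off the work surface, if the arm or the gripper's body presses on something with over 40 N, if the wrist force passes 120 N, or if a joint passes its speed limit or range.

## Working session

There is one attempt and no reset: what is moved stays moved. The work goes in short steps, Python scripts to look and compute and a tool call to move; the robot and the scene stay as the last step left them, time stands still between calls to the robot, and variables do not carry over. Pictures are saved under pics/ and viewed, about 8 in all and at most 12, crops included, and the job is handed in when it is done.

Besides the shell and the picture viewer there is one more tool, called after "Request:" as name(argument=value, ...) on one line, values as JSON. step_arm: Moves the arm, as the interface text tells. Its arguments: {"type":"object","properties":{"series":{"type":"array"},"force":{"type":"number"}},"required":["series"]}

```bash
mkdir -p pics
python3 - <<'E'
from rig import ctrl
import cv2
print(ctrl.sense(), ctrl.grasp_offset)
for n in("side","top"):
    im=ctrl.capture(n); cv2.imwrite(f"pics/{n}0.png",cv2.resize(im[...,::-1],(800,600),interpolation=cv2.INTER_CUBIC)); i=ctrl.camera_info(n);print(n,i)
E
```

```text
{'time': 0.0, 'joint_positions': array([-1.03237846e+00,  3.85540721e-01,  6.59234333e-03, -5.10657278e-04,
       -1.19400562e+00, -2.58595045e-01]), 'qvel': array([ 1.42397958e-04,  3.15863027e-04,  1.58595643e-05,  9.75782975e-04,
       -1.80462940e-03, -1.67197154e-03]), 'joint_efforts': array([ 5.80273645e-04, -3.92289269e+01,  1.88410628e+01,  4.18611825e+00,
       -4.61728399e-03, -4.20906105e-06]), 'tool_pos': array([ 0.1724627 , -0.60010623,  0.23021632]), 'eef_rot': array([-9.09551499e-04,  6.01662210e-01,  7.98749876e-01,  6.26831761e-04]), 'contact_force': array([-0.00156516,  0.20542228, -0.06849304]), 'wrist_torque': array([0.04569695, 0.02538111, 0.02886915]), 'opening': 0.08529327381459274} 0.0187
side {'vfov': 47.444484041600134, 'cx': 255.34483693880048, 'cy': 187.46816418274128, 'T': array([[-0.87632084, -0.25491878,  0.40875201, -0.0311353 ],
       [-0.4817184 ,  0.46905425, -0.74022665,  0.90812332],
       [-0.00302919, -0.8455794 , -0.53384108,  0.78732565],
       [ 0.        ,  0.        ,  0.        ,  1.        ]])}
top {'vfov': 43.61023448676239, 'cx': 258.31564667710154, 'cy': 201.12481091763198, 'T': array([[ 0.0203473 , -0.98137554,  0.19101843,  0.20441893],
       [-0.99963271, -0.02338999, -0.01368735, -0.02010428],
       [ 0.01790035, -0.19066977, -0.98149102,  1.48606209],
       [ 0.        ,  0.        ,  0.        ,  1.        ]])}
```

View pics/top0.png

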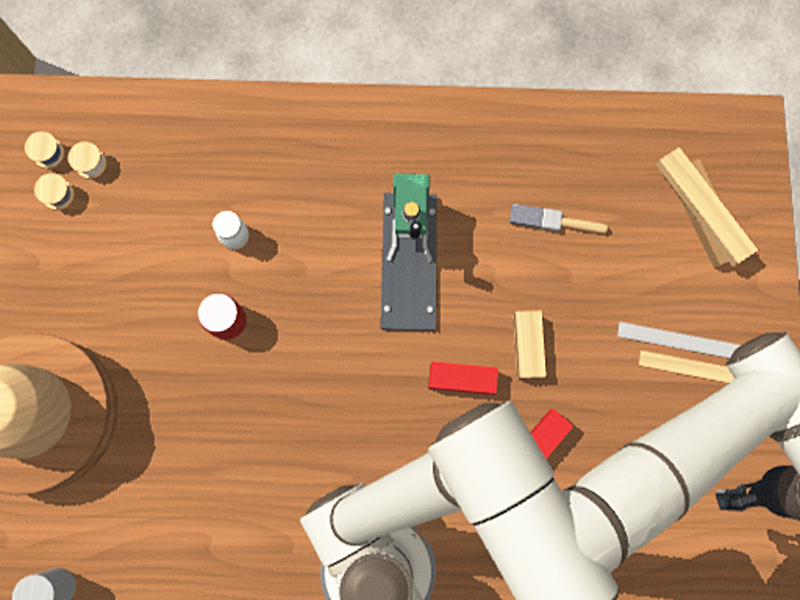

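View pics/side0.png

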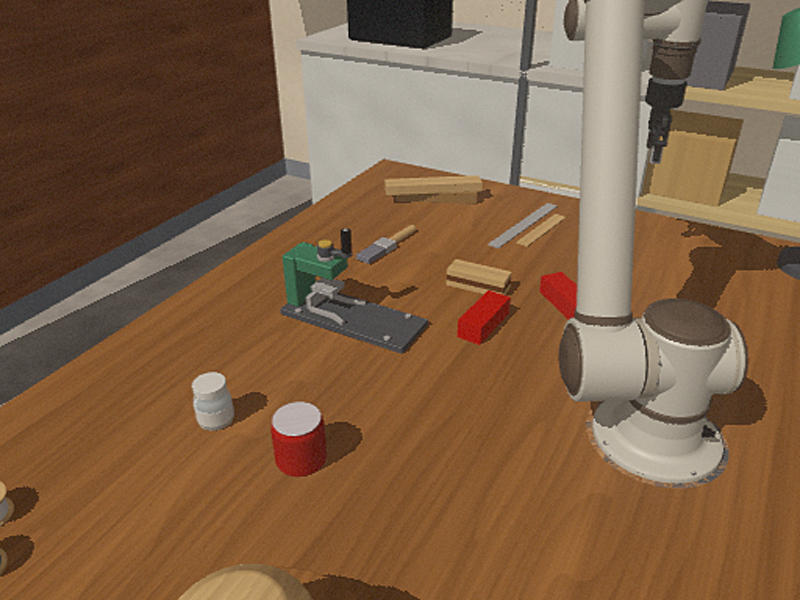

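The top view shows the press in the middle with its mouth towards the robot and the grip at about (416,229). The wooden blank is at (531,344), between red look-alikes at (463,378) and (550,436). Next I'll enlarge it.

```bash
cat > h.py <<'E'
import numpy as np, cv2
from rig import ctrl
def K(n):
    i=ctrl.camera_info(n); f=192/np.tan(np.radians(i["vfov"]/2)); return f,i["cx"],i["cy"],np.array(i["T"])
def ray(n,u,v,z):
    f,cx,cy,T=K(n); d=T[:3,:3]@[(u-cx)/f,(v-cy)/f,1]; o=T[:3,3]; return o+d*(z-o[2])/d[2]
def proj(n,p):
    f,cx,cy,T=K(n); c=T[:3,:3].T@(np.asarray(p)-T[:3,3]); return c[0]/c[2]*f+cx, c[1]/c[2]*f+cy
def crop(n,u0,v0,w,h,s,name):
    im=ctrl.capture(n)[v0:v0+h,u0:u0+w,::-1]; cv2.imwrite("pics/"+name,cv2.resize(im,None,fx=s,fy=s,interpolation=cv2.INTER_CUBIC))
E
python3 -c "
from h import *
crop('top',235,105,130,145,4,'c1.png')
crop('side',175,135,170,95,4,'c2.png')"
```

```text
(no output)
```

View pics/c1.png

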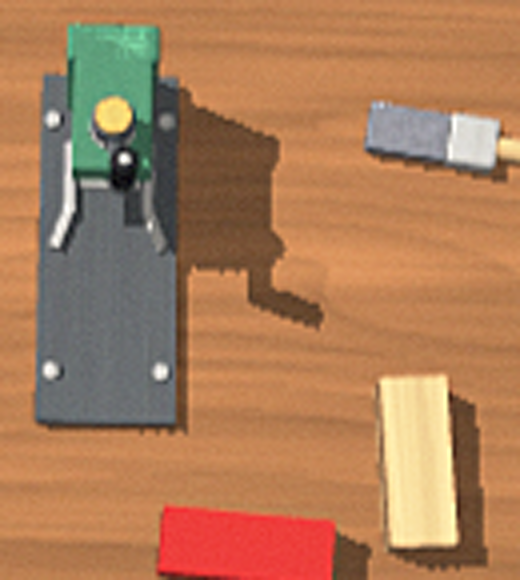

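View pics/c2.png

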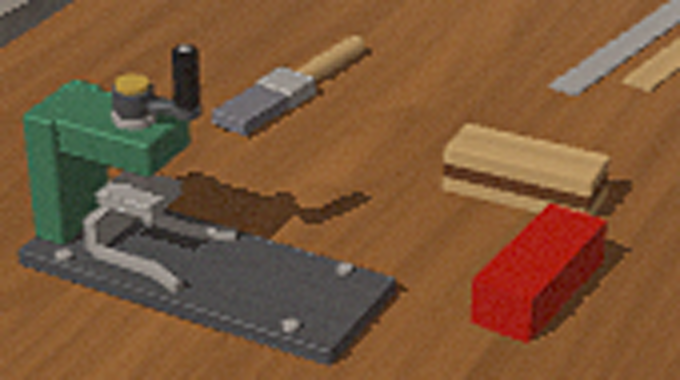

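Top crop: bed corners at (44,76), (36,422), (177,425) and (179,77). The collar is at (114,115), the grip's top at (124,157), and the blank's top corners at (378,378), (446,375), (457,544) and (390,549). In the side crop I can also see the bed's near corners, the collar at (131,82) and the grip's top at (186,48). I'll fit the poses from these.

```bash
cat > fit.py <<'E'
from h import *
from scipy.optimize import least_squares
t=lambda u,v:('top',(u+.5)/4-.5+235,(v+.5)/4-.5+105)
s=lambda u,v:('side',(u+.5)/4-.5+175,(v+.5)/4-.5+135)
def fit(obs,x0):
    def r(p):
        c,q=np.cos(p[2]),np.sin(p[2]); o=[]
        for (n,u,v),P in obs:
            a,b=proj(n,[p[0]+c*P[0]-q*P[1],p[1]+q*P[0]+c*P[1],P[2]]); o+=[a-u,b-v]
        return np.array(o)
    k=least_squares(r,x0,loss='soft_l1'); return k.x,r(k.x).reshape(-1,2).round(1).tolist()
B=.015
print('press',*fit([(t(44,76),(.085,.055,B)),(t(36,422),(-.2,.055,B)),(t(177,425),(-.2,-.055,B)),(t(179,77),(.085,-.055,B)),(t(114,115),(0,0,.158)),
 (s(330,350),(-.2,.055,B)),(s(400,284),(-.2,-.055,B)),(s(20,248),(.085,.055,B)),(s(131,82),(0,0,.158))],[.5,0,0]))
a=.065;b=.025
print('blank',*fit([(t(378,378),(a,b,.04)),(t(446,375),(a,-b,.04)),(t(457,544),(-a,-b,.04)),(t(390,549),(-a,b,.04)),
 (s(467,126),(a,-b,.04)),(s(608,157),(-a,-b,.04)),(s(592,193),(-a,b,.04)),(s(444,160),(a,b,.04))],[.4,-.2,0]))
print('grip',*fit([(t(124,151),(0,0,.197)),(s(186,48),(0,0,.197))],[.5,0,0]))
E
python3 fit.py
```

```text
press [ 0.66146002 -0.04972996  0.00190847] [[0.0, -0.7], [-0.1, -0.1], [-0.0, -0.1], [0.4, -0.1], [0.4, 0.6], [0.2, 0.7], [-0.5, -1.4], [-0.6, 0.7], [0.7, 1.5]]
blank [ 0.43299548 -0.28770271  0.06168835] [[0.2, 0.3], [-0.7, 0.5], [-0.2, 0.2], [0.1, -0.4], [-0.5, 0.0], [0.4, 0.3], [-0.2, -1.7], [-0.1, -1.9]]
grip [ 0.62155715 -0.05697927  0.        ] [[0.6, 0.7], [-1.3, 0.4]]
```

```bash
cat >> h.py <<'E'
from scipy.spatial.transform import Rotation as Ro
PR=np.array([.6615,-.0497]); PY=.0019
def press(x,y): c,s=np.cos(PY),np.sin(PY); return PR+[c*x-s*y,s*x+c*y]
def go(x,y,z,yaw=None):
    S=ctrl.sense(); R=Ro.from_quat(np.roll(S["eef_rot"],-1)); m=R.as_matrix()
    if yaw is None: g=R; print("tilt",m[:,2].round(4))
    else:
        X=np.array([np.cos(yaw),np.sin(yaw),0]); Z=np.array([0,0,-1.]); g=Ro.from_matrix(np.c_[X,np.cross(Z,X),Z])
        print("rotvec",(R.inv()*g).as_rotvec().round(4))
    print("shift mm (after turn)",(g.inv().apply(np.array([x,y,z])-S["tool_pos"])*1e3).round(1),"t",S["time"],"F",S["contact_force"].round(1),"open",S["opening"].round(4), "pos",S["tool_pos"].round(4))
E
python3 -c "
from h import *
go(.433,-.2877,.12,np.pi/2+.0617)"
```

```text
rotvec [-0.0003 -0.0013  0.218 ]Traceback (most recent call last):
  File "<string>", line 3, in <module>
    go(.433,-.2877,.12,np.pi/2+.0617)
    ~~^^^^^^^^^^^^^^^^^^^^^^^^^^^^^^^
  File "h.py", line 20, in go
    print("shift mm (after turn)",(g.inv().apply(np.array([x,y,z])-S["tool_pos"])*1e3).round(1),"t",S["time"],"F",S["contact_force"].round(1),"open",S["opening"].round(4), "pos",S["tool_pos"].round(4))
                                                                                                                                                     ^^^^^^^^^^^^^^^^^^
AttributeError: 'float' object has no attribute 'round'
```

```bash
sed -i 's/S\["opening"\].round(4)/round(S["opening"],4)/' h.py
```

Request:
step_arm(series=[{"rz": 0.109, "claw": 85}, {"rz": 0.109}, {"dx": 42, "dy": 40}, {"dx": 42, "dy": 40}, {"dx": 42, "dy": 40}, {"dx": 42, "dy": 40}, {"dx": 42, "dy": 40}, {"dx": 42, "dy": 40}])

```text
validation failed for argument at $.se...
```

```bash
python3 -c "
from h import *
go(.433,-.2877,.12,np.pi/2+.0617)"
```

```text
rotvec [-0.0003 -0.0013  0.218 ]
shift mm (after turn) [296.  279.3 110.6] t 0.2 F [-1.2  0.1 -0.4] open 0.0851 pos [ 0.1725 -0.6004  0.2306]
```

Request:
step_arm(series=[{"claw": 85, "dx": 0, "dy": 0, "dz": 0, "rx": 0, "ry": 0, "rz": 0.109}, {"claw": 85, "dx": 0, "dy": 0, "dz": 0, "rx": 0, "ry": 0, "rz": 0.109}, {"claw": 85, "dx": 42, "dy": 40, "dz": 0, "rx": 0, "ry": 0, "rz": 0}, {"claw": 85, "dx": 42, "dy": 40, "dz": 0, "rx": 0, "ry": 0, "rz": 0}, {"claw": 85, "dx": 42, "dy": 40, "dz": 0, "rx": 0, "ry": 0, "rz": 0}, {"claw": 85, "dx": 42, "dy": 40, "dz": 0, "rx": 0, "ry": 0, "rz": 0}, {"claw": 85, "dx": 42, "dy": 40, "dz": 0, "rx": 0, "ry": 0, "rz": 0}, {"claw": 85, "dx": 42, "dy": 40, "dz": 0, "rx": 0, "ry": 0, "rz": 0}])

```text
time: 1.2
tool_pos: [0.3975, -0.3327, 0.2314]
eef_rot: [0.0, 0.685, 0.729, 0.0]
contact_force: [1.0, 0.0, 0.5]
opening: 0.085
```

```bash
python3 -c "
from h import *
go(.433,-.2877,.12,np.pi/2+.0617)"
```

```text
rotvec [0.0002 0.0001 0.0002]
shift mm (after turn) [ 42.7  38.2 111.4] t 1.2 F [1.  0.  0.5] open 0.085 pos [ 0.3975 -0.3327  0.2314]
```

Request:
step_arm(series=[{"claw": 85, "dx": 43, "dy": 38, "dz": 10, "rx": 0, "ry": 0, "rz": 0}, {"claw": 85, "dx": 0, "dy": 0, "dz": 50, "rx": 0, "ry": 0, "rz": 0}, {"claw": 85, "dx": 0, "dy": 0, "dz": 50, "rx": 0, "ry": 0, "rz": 0}, {"claw": 85, "dx": 0, "dy": 0, "dz": 0, "rx": 0, "ry": 0, "rz": 0}])

```text
time: 1.7
tool_pos: [0.4292, -0.2879, 0.118]
eef_rot: [-0.004, 0.685, 0.729, -0.002]
contact_force: [0.1, -0.1, 0.8]
opening: 0.0855
```

```bash
python3 -c "
from h import *
go(.433,-.2877,.009,np.pi/2+.0617)
crop('top',265,160,140,105,5,'c3.png')"
```

```text
rotvec [-0.0086 -0.0037 -0.    ]
shift mm (after turn) [ -0.    3.8 109. ] t 1.7 F [ 0.1 -0.1  0.8] open 0.0855 pos [ 0.4292 -0.2879  0.118 ]
```

View pics/c3.png

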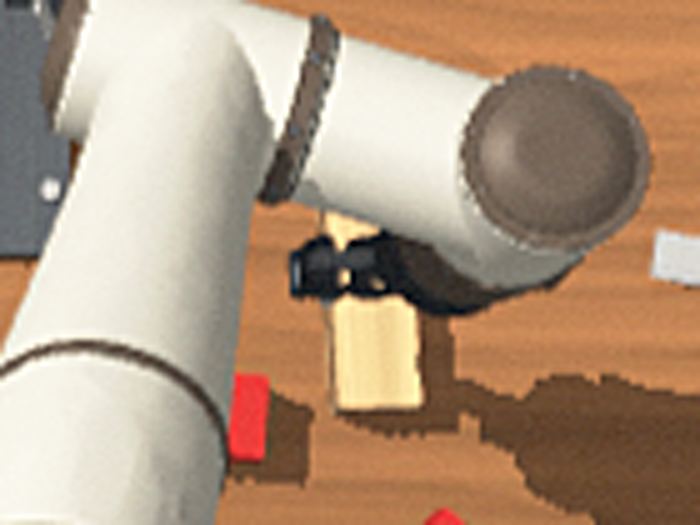

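The fingers straddle the blank (left finger tip at about (300,270), blank spanning x 330–420), with the red block clear. I'll go down.

Request:
step_arm(series=[{"claw": 85, "dx": 0, "dy": 4, "dz": 0, "rx": -0.008, "ry": -0.004, "rz": 0}, {"claw": 85, "dx": 0, "dy": 0, "dz": 35, "rx": 0, "ry": 0, "rz": 0}, {"claw": 85, "dx": 0, "dy": 0, "dz": 35, "rx": 0, "ry": 0, "rz": 0}, {"claw": 85, "dx": 0, "dy": 0, "dz": 25, "rx": 0, "ry": 0, "rz": 0}, {"claw": 85, "dx": 0, "dy": 0, "dz": 14, "rx": 0, "ry": 0, "rz": 0}, {"claw": 85, "dx": 0, "dy": 0, "dz": 0, "rx": 0, "ry": 0, "rz": 0}])

```text
time: 2.5
tool_pos: [0.4374, -0.2895, 0.0128]
eef_rot: [0.005, 0.685, 0.729, 0.002]
contact_force: [0.7, -0.1, 1.7]
opening: 0.0852
```

Request:
step_arm(series=[{"claw": 40, "dx": 0, "dy": 0, "dz": 0, "rx": 0, "ry": 0, "rz": 0}, {"claw": 40, "dx": 0, "dy": 0, "dz": 0, "rx": 0, "ry": 0, "rz": 0}, {"claw": 40, "dx": 0, "dy": 0, "dz": 0, "rx": 0, "ry": 0, "rz": 0}, {"claw": 40, "dx": 0, "dy": 0, "dz": 0, "rx": 0, "ry": 0, "rz": 0}, {"claw": 40, "dx": 0, "dy": 0, "dz": 0, "rx": 0, "ry": 0, "rz": 0}, {"claw": 40, "dx": 0, "dy": 0, "dz": 0, "rx": 0, "ry": 0, "rz": 0}], force=40)

```text
time: 3.25
tool_pos: [0.4377, -0.2895, 0.0136]
eef_rot: [0.005, 0.685, 0.729, 0.002]
contact_force: [-0.8, 1.4, 6.5]
opening: 0.0494
```

```bash
python3 -c "
from h import *
go(.433,-.2877,.009,np.pi/2+.0617)"
```

```text
rotvec [0.0103 0.0051 0.0005]
shift mm (after turn) [ 2.1 -4.6  4.6] t 3.25 F [-0.8  1.4  6.5] open 0.0494 pos [ 0.4377 -0.2895  0.0136]
```

Request:
step_arm(series=[{"claw": 40, "dx": 0, "dy": 0, "dz": -15, "rx": 0, "ry": 0, "rz": 0}, {"claw": 40, "dx": 0, "dy": 0, "dz": -35, "rx": 0, "ry": 0, "rz": 0}, {"claw": 40, "dx": 0, "dy": 0, "dz": -40, "rx": 0.01, "ry": 0.005, "rz": 0.06}, {"claw": 40, "dx": 0, "dy": 0, "dz": 0, "rx": 0, "ry": 0, "rz": 0}, {"claw": 40, "dx": 0, "dy": 0, "dz": 0, "rx": 0, "ry": 0, "rz": 0}])

```text
time: 3.88
tool_pos: [0.4352, -0.2885, 0.1021]
eef_rot: [-0.002, 0.707, 0.708, -0.0]
contact_force: [0.0, 0.5, -1.7]
opening: 0.0495
```

```bash
python3 -c "
from h import *
go(*press(-.105,0),.09,np.pi/2+PY)"
```

```text
rotvec [-0.0026 -0.002  -0.0004]
shift mm (after turn) [238.3 121.8  12.1] t 3.875 F [ 0.   0.5 -1.7] open 0.0495 pos [ 0.4352 -0.2885  0.1021]
```

Request:
step_arm(series=[{"claw": 40, "dx": 40, "dy": 20, "dz": 0, "rx": 0, "ry": 0, "rz": 0}, {"claw": 40, "dx": 50, "dy": 26, "dz": 0, "rx": 0, "ry": 0, "rz": 0}, {"claw": 40, "dx": 50, "dy": 26, "dz": 0, "rx": 0, "ry": 0, "rz": 0}, {"claw": 40, "dx": 50, "dy": 26, "dz": 12, "rx": 0, "ry": 0, "rz": 0}, {"claw": 40, "dx": 48, "dy": 24, "dz": 0, "rx": 0, "ry": 0, "rz": 0}, {"claw": 40, "dx": 0, "dy": 0, "dz": 0, "rx": 0, "ry": 0, "rz": 0}, {"claw": 40, "dx": 0, "dy": 0, "dz": 0, "rx": 0, "ry": 0, "rz": 0}])

```text
time: 4.75
tool_pos: [0.5562, -0.0506, 0.0888]
eef_rot: [-0.002, 0.706, 0.708, -0.002]
contact_force: [-0.8, -0.4, -1.2]
opening: 0.0491
```

```bash
python3 -c "
from h import *
go(*press(-.105,0),.033,np.pi/2+PY)
crop('side',165,130,150,110,5,'c4.png')"
```

```text
rotvec [-0.0057 -0.0008  0.0004]
shift mm (after turn) [ 0.7  0.3 55.8] t 4.75 F [-0.8 -0.4 -1.2] open 0.0491 pos [ 0.5562 -0.0506  0.0888]
```

View pics/c4.png

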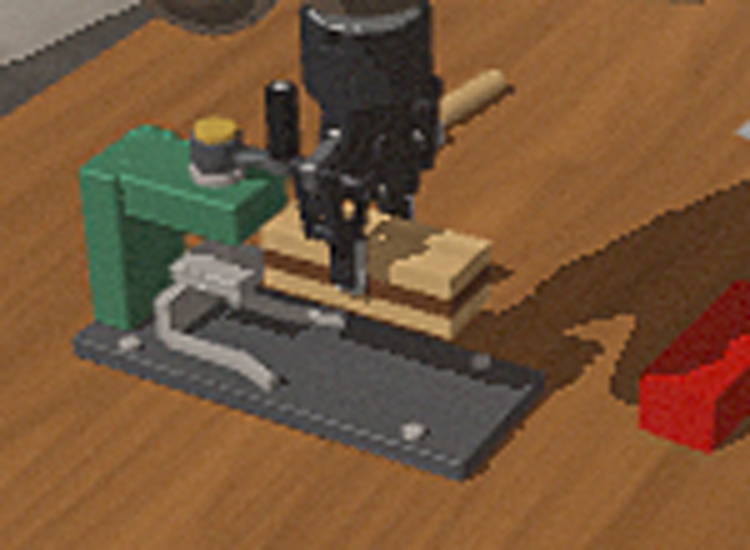

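Request:
step_arm(series=[{"claw": 40, "dx": 1, "dy": 0, "dz": 25, "rx": 0, "ry": 0, "rz": 0}, {"claw": 40, "dx": 0, "dy": 0, "dz": 22, "rx": 0, "ry": 0, "rz": 0}, {"claw": 40, "dx": 0, "dy": 0, "dz": 8, "rx": 0, "ry": 0, "rz": 0}, {"claw": 40, "dx": 0, "dy": 0, "dz": 0, "rx": 0, "ry": 0, "rz": 0}, {"claw": 40, "dx": 0, "dy": 0, "dz": 2, "rx": 0, "ry": 0, "rz": 0}, {"claw": 40, "dx": 0, "dy": 0, "dz": 0, "rx": 0, "ry": 0, "rz": 0}])

```text
time: 5.55
tool_pos: [0.5578, -0.0496, 0.034]
eef_rot: [-0.001, 0.707, 0.708, 0.0]
contact_force: [-0.5, -0.3, -1.2]
opening: 0.049
```

```bash
python3 -c "
from h import *
go(*press(-.105,0),.0295,np.pi/2+PY)
crop('side',165,130,150,110,5,'c5.png')"
```

```text
rotvec [-0.0007 -0.0014 -0.0003]
shift mm (after turn) [-0.3 -1.3  4.5] t 5.55 F [-0.5 -0.3 -1.2] open 0.049 pos [ 0.5578 -0.0496  0.034 ]
```

View pics/c5.png

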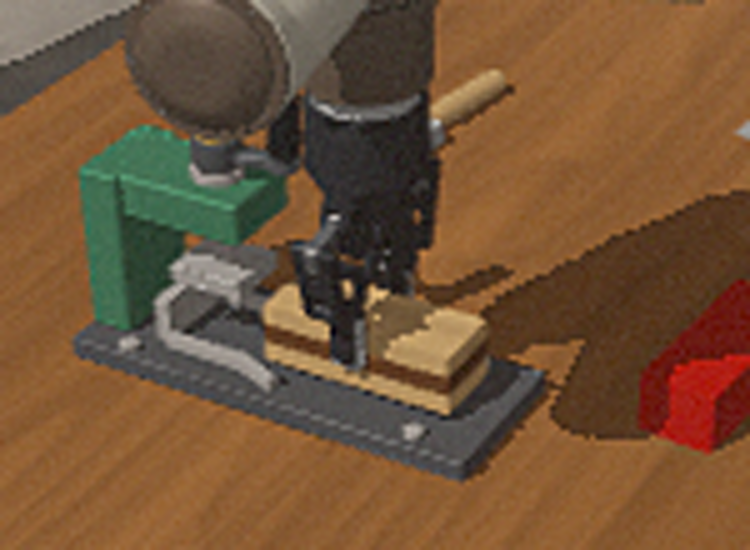

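The blank hovers just above the bed, aligned with the guides, its front at the flares (265,330). I'll set it down and release.

Request:
step_arm(series=[{"claw": 40, "dx": 0, "dy": 0, "dz": 2, "rx": 0, "ry": 0, "rz": 0}, {"claw": 40, "dx": 0, "dy": 0, "dz": 2, "rx": 0, "ry": 0, "rz": 0}, {"claw": 40, "dx": 0, "dy": 0, "dz": 1, "rx": 0, "ry": 0, "rz": 0}, {"claw": 40, "dx": 0, "dy": 0, "dz": 0, "rx": 0, "ry": 0, "rz": 0}])

```text
time: 6.1
tool_pos: [0.5574, -0.0495, 0.0291]
eef_rot: [-0.001, 0.706, 0.708, -0.0]
contact_force: [-2.7, 0.7, 5.2]
opening: 0.0492
```

Request:
step_arm(series=[{"claw": 85, "dx": 0, "dy": 0, "dz": 0, "rx": 0, "ry": 0, "rz": 0}, {"claw": 85, "dx": 0, "dy": 0, "dz": 0, "rx": 0, "ry": 0, "rz": 0}, {"claw": 85, "dx": 0, "dy": 0, "dz": 0, "rx": 0, "ry": 0, "rz": 0}, {"claw": 85, "dx": 0, "dy": 0, "dz": -15, "rx": 0, "ry": 0, "rz": 0}, {"claw": 85, "dx": 0, "dy": 0, "dz": -40, "rx": 0, "ry": 0, "rz": 0}, {"claw": 85, "dx": 0, "dy": 0, "dz": -20, "rx": 0, "ry": 0, "rz": 0}, {"claw": 30, "dx": 0, "dy": -50, "dz": 0, "rx": 0, "ry": 0, "rz": 0}, {"claw": 30, "dx": 0, "dy": -60, "dz": 0, "rx": 0, "ry": 0, "rz": 0}])

```text
time: 7.1
tool_pos: [0.4475, -0.0497, 0.1046]
eef_rot: [-0.0, 0.707, 0.708, 0.001]
contact_force: [0.1, 1.0, 0.1]
opening: 0.0512
```

Request:
step_arm(series=[{"claw": 30, "dx": 0, "dy": 0, "dz": 0, "rx": 0, "ry": 0, "rz": 0}, {"claw": 30, "dx": 0, "dy": 0, "dz": 40, "rx": 0, "ry": 0, "rz": 0}, {"claw": 30, "dx": 0, "dy": 0, "dz": 28, "rx": 0, "ry": 0, "rz": 0}, {"claw": 30, "dx": 0, "dy": 0, "dz": 0, "rx": 0, "ry": 0, "rz": 0}, {"claw": 30, "dx": 0, "dy": 0, "dz": 0, "rx": 0, "ry": 0, "rz": 0}])

```text
time: 7.72
tool_pos: [0.449, -0.0495, 0.0368]
eef_rot: [-0.0, 0.706, 0.708, 0.001]
contact_force: [-0.7, 0.2, 0.4]
opening: 0.0302
```

```bash
python3 -c "
from h import *
go(*press(-.185,0),.035,np.pi/2+PY)
crop('top',230,105,100,125,5,'c6.png')"
```

```text
rotvec [ 0.0006 -0.0014  0.0004]
shift mm (after turn) [-0.6 27.5  1.8] t 7.725 F [-0.7  0.2  0.4] open 0.0302 pos [ 0.449  -0.0495  0.0368]
```

View pics/c6.png

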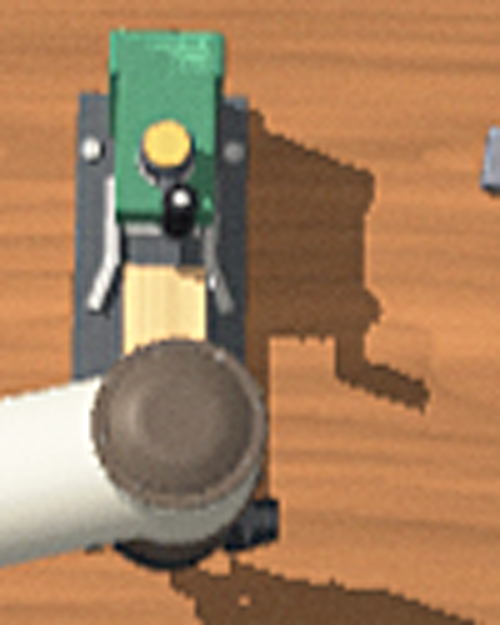

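The blank sits straight between the flares, its front at about (165,265) in the crop, and the crank is untouched. I'll push gently from behind.

Request:
step_arm(series=[{"claw": 30, "dx": 0, "dy": 15, "dz": 2, "rx": 0, "ry": 0, "rz": 0}, {"claw": 30, "dx": 0, "dy": 6, "dz": 0, "rx": 0, "ry": 0, "rz": 0}, {"claw": 30, "dx": 0, "dy": 6, "dz": 0, "rx": 0, "ry": 0, "rz": 0}, {"claw": 30, "dx": 0, "dy": 6, "dz": 0, "rx": 0, "ry": 0, "rz": 0}, {"claw": 30, "dx": 0, "dy": 6, "dz": 0, "rx": 0, "ry": 0, "rz": 0}, {"claw": 30, "dx": 0, "dy": 6, "dz": 0, "rx": 0, "ry": 0, "rz": 0}])

```text
time: 8.52
tool_pos: [0.4923, -0.0498, 0.0333]
eef_rot: [-0.001, 0.707, 0.708, -0.001]
contact_force: [-2.2, 0.7, 1.0]
opening: 0.0302
```

Request:
step_arm(series=[{"claw": 30, "dx": 0, "dy": 6, "dz": 0, "rx": 0, "ry": 0, "rz": 0}, {"claw": 30, "dx": 0, "dy": 6, "dz": 0, "rx": 0, "ry": 0, "rz": 0}, {"claw": 30, "dx": 0, "dy": 6, "dz": 0, "rx": 0, "ry": 0, "rz": 0}, {"claw": 30, "dx": 0, "dy": 6, "dz": 0, "rx": 0, "ry": 0, "rz": 0}])

```text
time: 9.02
tool_pos: [0.5169, -0.0496, 0.0334]
eef_rot: [-0.001, 0.706, 0.708, -0.0]
contact_force: [-0.9, -0.7, 0.2]
opening: 0.0307
```

Request:
step_arm(series=[{"claw": 30, "dx": 0, "dy": 4, "dz": 0, "rx": 0, "ry": 0, "rz": 0}, {"claw": 30, "dx": 0, "dy": 4, "dz": 0, "rx": 0, "ry": 0, "rz": 0}, {"claw": 30, "dx": 0, "dy": 4, "dz": 0, "rx": 0, "ry": 0, "rz": 0}, {"claw": 30, "dx": 0, "dy": 3, "dz": 0, "rx": 0, "ry": 0, "rz": 0}])

```text
time: 9.52
tool_pos: [0.5317, -0.0496, 0.0334]
eef_rot: [-0.001, 0.706, 0.708, -0.0]
contact_force: [-0.9, 0.3, 0.5]
opening: 0.0301
```

Request:
step_arm(series=[{"claw": 30, "dx": 0, "dy": 2, "dz": 0, "rx": 0, "ry": 0, "rz": 0}, {"claw": 30, "dx": 0, "dy": 2, "dz": 0, "rx": 0, "ry": 0, "rz": 0}, {"claw": 30, "dx": 0, "dy": 1, "dz": 0, "rx": 0, "ry": 0, "rz": 0}])

```text
time: 9.9
tool_pos: [0.5366, -0.0496, 0.0334]
eef_rot: [-0.001, 0.706, 0.708, -0.0]
contact_force: [-0.8, 1.0, 0.2]
opening: 0.0297
```

Request:
step_arm(series=[{"claw": 30, "dx": 0, "dy": 1, "dz": 0, "rx": 0, "ry": 0, "rz": 0}, {"claw": 30, "dx": 0, "dy": 1, "dz": 0, "rx": 0, "ry": 0, "rz": 0}])

```text
time: 10.15
tool_pos: [0.5384, -0.0496, 0.0334]
eef_rot: [-0.001, 0.706, 0.708, -0.0]
contact_force: [-1.4, -0.4, 0.6]
opening: 0.0302
```

Request:
step_arm(series=[{"claw": 30, "dx": 0, "dy": 1, "dz": 0, "rx": 0, "ry": 0, "rz": 0}, {"claw": 30, "dx": 0, "dy": 1, "dz": 0, "rx": 0, "ry": 0, "rz": 0}, {"claw": 30, "dx": 0, "dy": 1, "dz": 0, "rx": 0, "ry": 0, "rz": 0}])

```text
time: 10.52
tool_pos: [0.5415, -0.0496, 0.0334]
eef_rot: [-0.001, 0.706, 0.708, -0.0]
contact_force: [-1.9, 0.9, 1.2]
opening: 0.0303
```

Request:
step_arm(series=[{"claw": 30, "dx": 0, "dy": 0.8, "dz": 0, "rx": 0, "ry": 0, "rz": 0}, {"claw": 30, "dx": 0, "dy": 0.8, "dz": 0, "rx": 0, "ry": 0, "rz": 0}])

```text
time: 10.78
tool_pos: [0.5431, -0.0496, 0.0334]
eef_rot: [-0.001, 0.706, 0.708, -0.0]
contact_force: [-2.2, 0.5, 1.2]
opening: 0.0303
```

Request:
step_arm(series=[{"claw": 30, "dx": 0, "dy": 0.8, "dz": 0, "rx": 0, "ry": 0, "rz": 0}, {"claw": 30, "dx": 0, "dy": 0, "dz": 0, "rx": 0, "ry": 0, "rz": 0}])

```text
time: 11.02
tool_pos: [0.5441, -0.0496, 0.0334]
eef_rot: [-0.001, 0.706, 0.708, -0.0]
contact_force: [-1.6, 0.5, 1.8]
opening: 0.0304
```

Request:
step_arm(series=[{"claw": 30, "dx": 0, "dy": 0.8, "dz": 0, "rx": 0, "ry": 0, "rz": 0}, {"claw": 30, "dx": 0, "dy": 0.5, "dz": 0, "rx": 0, "ry": 0, "rz": 0}])

```text
time: 11.28
tool_pos: [0.5452, -0.0496, 0.0334]
eef_rot: [-0.001, 0.706, 0.708, -0.0]
contact_force: [-2.1, 0.1, 1.4]
opening: 0.0298
```

Request:
step_arm(series=[{"claw": 30, "dx": 0, "dy": 0.6, "dz": 0, "rx": 0, "ry": 0, "rz": 0}, {"claw": 30, "dx": 0, "dy": 0, "dz": 0, "rx": 0, "ry": 0, "rz": 0}])

```text
time: 11.52
tool_pos: [0.5459, -0.0496, 0.0334]
eef_rot: [-0.001, 0.706, 0.708, -0.0]
contact_force: [-0.9, 0.5, 1.2]
opening: 0.0299
```

Request:
step_arm(series=[{"claw": 30, "dx": 0, "dy": 0.6, "dz": 0, "rx": 0, "ry": 0, "rz": 0}, {"claw": 30, "dx": 0, "dy": 0, "dz": 0, "rx": 0, "ry": 0, "rz": 0}])

```text
time: 11.78
tool_pos: [0.5465, -0.0496, 0.0334]
eef_rot: [-0.001, 0.706, 0.708, -0.0]
contact_force: [-0.4, -0.3, 1.1]
opening: 0.03
```

Request:
step_arm(series=[{"claw": 30, "dx": 0, "dy": 0.7, "dz": 0, "rx": 0, "ry": 0, "rz": 0}, {"claw": 30, "dx": 0, "dy": 0, "dz": 0, "rx": 0, "ry": 0, "rz": 0}])

```text
time: 12.02
tool_pos: [0.5471, -0.0496, 0.0334]
eef_rot: [-0.001, 0.706, 0.708, -0.0]
contact_force: [-1.1, 0.5, 0.9]
opening: 0.0298
```

Request:
step_arm(series=[{"claw": 30, "dx": 0, "dy": 0.7, "dz": 0, "rx": 0, "ry": 0, "rz": 0}, {"claw": 30, "dx": 0, "dy": 0, "dz": 0, "rx": 0, "ry": 0, "rz": 0}])

```text
time: 12.28
tool_pos: [0.5471, -0.0496, 0.0333]
eef_rot: [-0.002, 0.706, 0.708, -0.001]
contact_force: [-3.0, 0.6, 2.7]
opening: 0.0298
```

Request:
step_arm(series=[{"claw": 30, "dx": 0, "dy": 0.7, "dz": 0, "rx": 0, "ry": 0, "rz": 0}, {"claw": 30, "dx": 0, "dy": 0, "dz": 0, "rx": 0, "ry": 0, "rz": 0}])

```text
time: 12.52
tool_pos: [0.5471, -0.0497, 0.0332]
eef_rot: [-0.002, 0.707, 0.708, -0.001]
contact_force: [-6.0, 1.4, 3.4]
opening: 0.0303
```

Request:
step_arm(series=[{"claw": 30, "dx": 0, "dy": 0.7, "dz": 0, "rx": 0, "ry": 0, "rz": 0}, {"claw": 30, "dx": 0, "dy": 0, "dz": 0, "rx": 0, "ry": 0, "rz": 0}])

```text
time: 12.78
tool_pos: [0.5471, -0.0497, 0.0331]
eef_rot: [-0.003, 0.707, 0.708, -0.002]
contact_force: [-6.0, 1.3, 4.3]
opening: 0.0303
```

The blank stopped dead at tool x = 0.5471 with about 6 N, so it is home. I'll back off, rise and look.

Request:
step_arm(series=[{"claw": 30, "dx": 0, "dy": -10, "dz": 0, "rx": 0, "ry": 0, "rz": 0}, {"claw": 30, "dx": 0, "dy": -50, "dz": 0, "rx": 0, "ry": 0, "rz": 0}, {"claw": 45, "dx": 0, "dy": -50, "dz": -50, "rx": 0, "ry": 0, "rz": 0}, {"claw": 45, "dx": 0, "dy": 0, "dz": -62, "rx": 0, "ry": 0, "rz": 0}, {"claw": 45, "dx": 0, "dy": 0, "dz": -62, "rx": 0, "ry": 0, "rz": 0}, {"claw": 45, "dx": 0, "dy": 0, "dz": -30, "rx": 0, "ry": 0, "rz": 0}, {"claw": 45, "dx": 0, "dy": 0, "dz": 0, "rx": 0, "ry": 0, "rz": 0}])

```text
time: 13.65
tool_pos: [0.4475, -0.0497, 0.2349]
eef_rot: [0.002, 0.706, 0.708, 0.004]
contact_force: [0.1, -0.3, -0.3]
opening: 0.0448
```

```bash
python3 -c "
from h import *
go(.62,-.057,.24,np.pi/2)
top=ctrl.capture('top')[105:205,235:305,::-1]; side=ctrl.capture('side')[135:235,170:290,::-1]
im=cv2.resize(np.hstack([top,side]),None,fx=4,fy=4,interpolation=cv2.INTER_CUBIC)
cv2.imwrite('pics/c7.png',im)"
```

```text
rotvec [ 0.0077 -0.0029  0.0019]
shift mm (after turn) [ -7.3 172.5  -5.1] t 13.65 F [ 0.1 -0.3 -0.3] open 0.0448 pos [ 0.4475 -0.0497  0.2349]
```

View pics/c7.png

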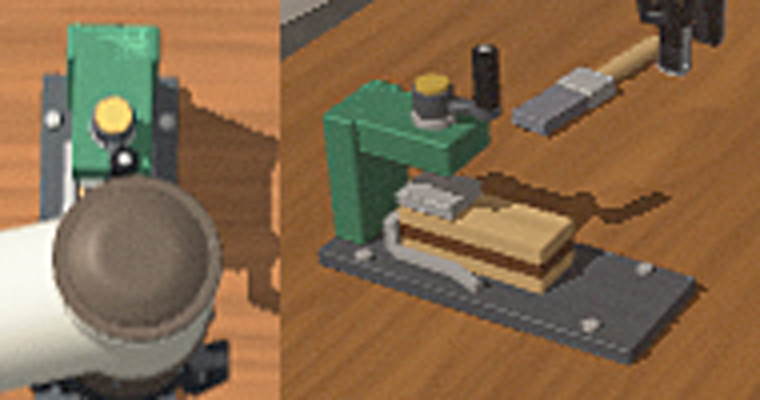

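The blank is home against the fence and straight between the guides. The collar is at (114,114) in the top half and (434,83) in the side half. The grip's top is at (124,155) and (485,49). Now I'll refine the crank geometry.

```bash
python3 -c "
from h import *
P=lambda u,v,a,b:((u+.5)/4-.5+a,(v+.5)/4-.5+b)
for nm,z,tp,sp in (('collar',.159,(114,114),(154,83)),('grip',.197,(124,155),(205,49))):
    print(nm,ray('top',*P(*tp,235,105),z).round(4),ray('side',*P(*sp,170,135),z).round(4))
"
```

```text
collar [ 0.6637 -0.0485  0.159 ] [ 0.6649 -0.055   0.159 ]
grip [ 0.6207 -0.0552  0.197 ] [ 0.6195 -0.0594  0.197 ]
```

Request:
step_arm(series=[{"claw": 45, "dx": 0, "dy": 50, "dz": 0, "rx": 0.005, "ry": 0, "rz": 0}, {"claw": 45, "dx": -3, "dy": 60, "dz": 0, "rx": 0, "ry": 0, "rz": 0}, {"claw": 45, "dx": -4, "dy": 60, "dz": 0, "rx": 0, "ry": 0, "rz": 0}, {"claw": 45, "dx": 0, "dy": 0, "dz": 0, "rx": 0, "ry": 0, "rz": 0}, {"claw": 45, "dx": 0, "dy": 0, "dz": 0, "rx": 0, "ry": 0, "rz": 0}])

```text
time: 14.38
tool_pos: [0.6144, -0.0568, 0.2284]
eef_rot: [-0.004, 0.707, 0.708, -0.004]
contact_force: [-0.8, -0.2, 0.6]
opening: 0.045
```

```bash
python3 -c "
from h import *
go(.619,-.0567,.165,np.pi/2)
crop('side',205,100,100,90,6,'c8.png')"
```

```text
rotvec [-0.0112 -0.0008  0.0014]
shift mm (after turn) [ 0.1  4.6 63.4] t 14.375 F [-0.8 -0.2  0.6] open 0.045 pos [ 0.6144 -0.0568  0.2284]
```

View pics/c8.png

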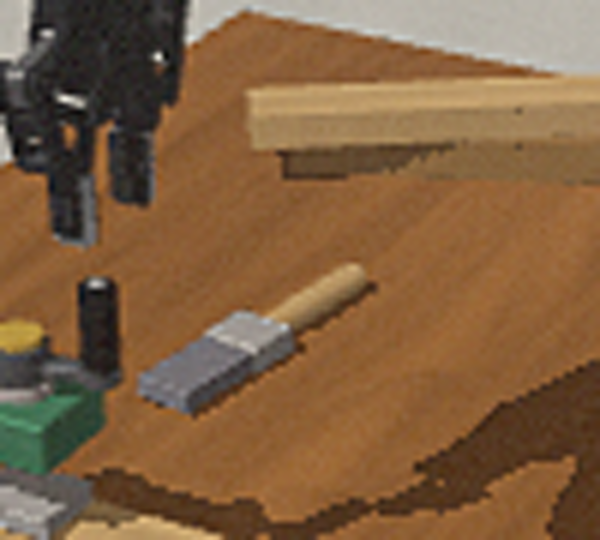

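The fingers straddle the grip's line: tips at (75,240) and (130,205), grip top at (98,283). I'll go down and grip.

Request:
step_arm(series=[{"claw": 45, "dx": 0, "dy": 3, "dz": 10, "rx": -0.006, "ry": 0, "rz": 0}, {"claw": 45, "dx": 0, "dy": 0, "dz": 20, "rx": 0, "ry": 0, "rz": 0}, {"claw": 45, "dx": 0, "dy": 0, "dz": 20, "rx": 0, "ry": 0, "rz": 0}, {"claw": 45, "dx": 0, "dy": 0, "dz": 12, "rx": 0, "ry": 0, "rz": 0}, {"claw": 45, "dx": 0, "dy": 0, "dz": 0, "rx": 0, "ry": 0, "rz": 0}, {"claw": 45, "dx": 0, "dy": 0, "dz": 0, "rx": 0, "ry": 0, "rz": 0}])

```text
time: 15.18
tool_pos: [0.6187, -0.0566, 0.1698]
eef_rot: [-0.0, 0.706, 0.708, 0.001]
contact_force: [-0.5, 0.0, -0.6]
opening: 0.0453
```

```bash
python3 -c "
from h import *
go(.619,-.0567,.165,np.pi/2)"
```

```text
rotvec [ 0.0009 -0.0011  0.0021]
shift mm (after turn) [-0.1  0.3  4.8] t 15.175 F [-0.5  0.  -0.6] open 0.0453 pos [ 0.6187 -0.0566  0.1698]
```

Request:
step_arm(series=[{"claw": 45, "dx": 0, "dy": 0, "dz": 5, "rx": 0, "ry": 0, "rz": 0}, {"claw": 15, "dx": 0, "dy": 0, "dz": 0, "rx": 0, "ry": 0, "rz": 0}, {"claw": 15, "dx": 0, "dy": 0, "dz": 0, "rx": 0, "ry": 0, "rz": 0}, {"claw": 15, "dx": 0, "dy": 0, "dz": 0, "rx": 0, "ry": 0, "rz": 0}, {"claw": 15, "dx": 0, "dy": 0, "dz": 0, "rx": 0, "ry": 0, "rz": 0}], force=25)

```text
time: 15.8
tool_pos: [0.6183, -0.0565, 0.164]
eef_rot: [-0.001, 0.706, 0.708, 0.0]
contact_force: [-0.1, 1.0, 0.7]
opening: 0.019
```

```bash
python3 -c "
from h import *
H=np.array([.6635,-.050])
S=ctrl.sense(); go(.619,-.0567,.165,np.pi/2)
d=S['tool_pos'][:2]-H; a0=np.arctan2(d[1],d[0]); print(np.hypot(*d),np.degrees(a0))
# rows: dx=world y, dy=world x
for st,n in ((8,45),):
    a=a0; p=S['tool_pos'][:2]
    for k in range(n):
        a-=np.radians(st); q=H+.045*np.array([np.cos(a),np.sin(a)]); e=(q-p)*1e3; p=q
        print(k+1,round(np.degrees(a)),'dx',e[1].round(1),'dy',e[0].round(1))
"
```

```text
rotvec [-0.0006 -0.0013  0.0019]
shift mm (after turn) [-0.2  0.7 -1. ] t 15.8 F [-0.1  1.   0.7] open 0.019 pos [ 0.6183 -0.0565  0.164 ]
0.04563235368875193 -171.85871498162464
1 -180 dx 6.4 dy 0.2
2 -188 dx 6.3 dy 0.4
3 -196 dx 6.1 dy 1.3
4 -204 dx 5.9 dy 2.1
5 -212 dx 5.6 dy 2.9
6 -220 dx 5.1 dy 3.7
7 -228 dx 4.5 dy 4.3
8 -236 dx 3.9 dy 4.9
9 -244 dx 3.2 dy 5.4
10 -252 dx 2.4 dy 5.8
11 -260 dx 1.5 dy 6.1
12 -268 dx 0.7 dy 6.2
13 -276 dx -0.2 dy 6.3
14 -284 dx -1.1 dy 6.2
15 -292 dx -1.9 dy 6.0
16 -300 dx -2.7 dy 5.6
17 -308 dx -3.5 dy 5.2
18 -316 dx -4.2 dy 4.7
19 -324 dx -4.8 dy 4.0
20 -332 dx -5.3 dy 3.3
21 -340 dx -5.7 dy 2.6
22 -348 dx -6.0 dy 1.7
23 -356 dx -6.2 dy 0.9
24 -364 dx -6.3 dy 0.0
25 -372 dx -6.2 dy -0.9
26 -380 dx -6.0 dy -1.7
27 -388 dx -5.7 dy -2.5
28 -396 dx -5.3 dy -3.3
29 -404 dx -4.8 dy -4.0
30 -412 dx -4.2 dy -4.7
31 -420 dx -3.5 dy -5.2
32 -428 dx -2.8 dy -5.6
33 -436 dx -2.0 dy -6.0
34 -444 dx -1.1 dy -6.2
35 -452 dx -0.2 dy -6.3
36 -460 dx 0.6 dy -6.2
37 -468 dx 1.5 dy -6.1
38 -476 dx 2.3 dy -5.8
39 -484 dx 3.1 dy -5.4
40 -492 dx 3.9 dy -5.0
41 -500 dx 4.5 dy -4.4
42 -508 dx 5.1 dy -3.7
43 -516 dx 5.5 dy -3.0
44 -524 dx 5.9 dy -2.2
45 -532 dx 6.1 dy -1.3
```

Request:
step_arm(series=[{"claw": 15, "dx": 6.4, "dy": 0.2, "dz": 0, "rx": 0, "ry": 0, "rz": 0}, {"claw": 15, "dx": 6.3, "dy": 0.4, "dz": 0, "rx": 0, "ry": 0, "rz": 0}, {"claw": 15, "dx": 6.1, "dy": 1.3, "dz": 0, "rx": 0, "ry": 0, "rz": 0}, {"claw": 15, "dx": 5.9, "dy": 2.1, "dz": 0, "rx": 0, "ry": 0, "rz": 0}])

```text
time: 16.3
tool_pos: [0.6203, -0.0314, 0.164]
eef_rot: [-0.002, 0.706, 0.708, -0.002]
contact_force: [-7.0, -0.2, 6.2]
opening: 0.0192
```

Request:
step_arm(series=[{"claw": 15, "dx": 5.6, "dy": 2.9, "dz": 0, "rx": 0, "ry": 0, "rz": 0}, {"claw": 15, "dx": 5.1, "dy": 3.7, "dz": 0, "rx": 0, "ry": 0, "rz": 0}, {"claw": 15, "dx": 4.5, "dy": 4.3, "dz": 0, "rx": 0, "ry": 0, "rz": 0}, {"claw": 15, "dx": 3.9, "dy": 4.9, "dz": 0, "rx": 0, "ry": 0, "rz": 0}])

```text
time: 16.8
tool_pos: [0.6365, -0.0103, 0.1642]
eef_rot: [-0.003, 0.706, 0.708, 0.0]
contact_force: [-6.5, 5.8, 5.2]
opening: 0.019
```

Request:
step_arm(series=[{"claw": 15, "dx": 3.2, "dy": 5.4, "dz": 0, "rx": 0, "ry": 0, "rz": 0}, {"claw": 15, "dx": 2.4, "dy": 5.8, "dz": 0, "rx": 0, "ry": 0, "rz": 0}, {"claw": 15, "dx": 1.5, "dy": 6.1, "dz": 0, "rx": 0, "ry": 0, "rz": 0}, {"claw": 15, "dx": 0.7, "dy": 6.2, "dz": 0, "rx": 0, "ry": 0, "rz": 0}])

```text
time: 17.3
tool_pos: [0.6623, -0.0019, 0.1643]
eef_rot: [-0.001, 0.706, 0.708, 0.002]
contact_force: [-1.0, 3.7, 2.3]
opening: 0.0188
```

```bash
python3 -c "
from h import *
go(.6635-.0016,-.005,.164,np.pi/2)"
```

```text
rotvec [ 0.0016 -0.0044  0.0032]
shift mm (after turn) [-3.1 -0.4  0.3] t 17.3 F [-1.   3.7  2.3] open 0.0188 pos [ 0.6623 -0.0019  0.1643]
```

```bash
python3 -c "
from h import *
H=np.array([.663,-.0475]);p=np.array([.6619,-.0049]);a=91.
for k in range(34):
    a-=8;q=H+.0454*np.array([np.cos(np.radians(a)),np.sin(np.radians(a))]);e=(q-p)*1e3;p=q;print(round(a),'dx',e[1].round(1),'dy',e[0].round(1),q.round(4))
"
```

```text
83 dx 2.5 dy 6.6 [ 0.6685 -0.0024]
75 dx -1.2 dy 6.2 [ 0.6748 -0.0036]
67 dx -2.1 dy 6.0 [ 0.6807 -0.0057]
59 dx -2.9 dy 5.6 [ 0.6864 -0.0086]
51 dx -3.6 dy 5.2 [ 0.6916 -0.0122]
43 dx -4.3 dy 4.6 [ 0.6962 -0.0165]
35 dx -4.9 dy 4.0 [ 0.7002 -0.0215]
27 dx -5.4 dy 3.3 [ 0.7035 -0.0269]
19 dx -5.8 dy 2.5 [ 0.7059 -0.0327]
11 dx -6.1 dy 1.6 [ 0.7076 -0.0388]
3 dx -6.3 dy 0.8 [ 0.7083 -0.0451]
-5 dx -6.3 dy -0.1 [ 0.7082 -0.0515]
-13 dx -6.3 dy -1.0 [ 0.7072 -0.0577]
-21 dx -6.1 dy -1.9 [ 0.7054 -0.0638]
-29 dx -5.7 dy -2.7 [ 0.7027 -0.0695]
-37 dx -5.3 dy -3.4 [ 0.6993 -0.0748]
-45 dx -4.8 dy -4.2 [ 0.6951 -0.0796]
-53 dx -4.2 dy -4.8 [ 0.6903 -0.0838]
-61 dx -3.4 dy -5.3 [ 0.685  -0.0872]
-69 dx -2.7 dy -5.7 [ 0.6793 -0.0899]
-77 dx -1.9 dy -6.1 [ 0.6732 -0.0917]
-85 dx -1.0 dy -6.3 [ 0.667  -0.0927]
-93 dx -0.1 dy -6.3 [ 0.6606 -0.0928]
-101 dx 0.8 dy -6.3 [ 0.6543 -0.0921]
-109 dx 1.6 dy -6.1 [ 0.6482 -0.0904]
-117 dx 2.5 dy -5.8 [ 0.6424 -0.088 ]
-125 dx 3.3 dy -5.4 [ 0.637  -0.0847]
-133 dx 4.0 dy -4.9 [ 0.632  -0.0807]
-141 dx 4.6 dy -4.3 [ 0.6277 -0.0761]
-149 dx 5.2 dy -3.6 [ 0.6241 -0.0709]
-157 dx 5.6 dy -2.9 [ 0.6212 -0.0652]
-165 dx 6.0 dy -2.1 [ 0.6191 -0.0593]
-173 dx 6.2 dy -1.2 [ 0.6179 -0.053 ]
-181 dx 6.3 dy -0.3 [ 0.6176 -0.0467]
```

Request:
step_arm(series=[{"claw": 15, "dx": 2.5, "dy": 6.6, "dz": 0, "rx": 0, "ry": 0, "rz": 0}, {"claw": 15, "dx": -1.2, "dy": 6.2, "dz": 0, "rx": 0, "ry": 0, "rz": 0}, {"claw": 15, "dx": -2.1, "dy": 6.0, "dz": 0, "rx": 0, "ry": 0, "rz": 0}, {"claw": 15, "dx": -2.9, "dy": 5.6, "dz": 0, "rx": 0, "ry": 0, "rz": 0}])

```text
time: 17.8
tool_pos: [0.6866, -0.0086, 0.1641]
eef_rot: [-0.0, 0.707, 0.708, 0.001]
contact_force: [-1.0, 1.3, 3.1]
opening: 0.0189
```

Request:
step_arm(series=[{"claw": 15, "dx": -3.6, "dy": 5.2, "dz": 0, "rx": 0, "ry": 0, "rz": 0}, {"claw": 15, "dx": -4.3, "dy": 4.6, "dz": 0, "rx": 0, "ry": 0, "rz": 0}])

```text
time: 18.05
tool_pos: [0.6963, -0.0168, 0.164]
eef_rot: [-0.001, 0.707, 0.708, 0.0]
contact_force: [0.0, 1.4, 2.4]
opening: 0.0189
```

Request:
step_arm(series=[{"claw": 15, "dx": -4.9, "dy": 4.0, "dz": 0, "rx": 0, "ry": 0, "rz": 0}, {"claw": 15, "dx": -5.4, "dy": 3.3, "dz": 0, "rx": 0, "ry": 0, "rz": 0}])

```text
time: 18.3
tool_pos: [0.7033, -0.0272, 0.1639]
eef_rot: [-0.001, 0.706, 0.708, 0.0]
contact_force: [-0.3, 0.3, 3.4]
opening: 0.0193
```

Request:
step_arm(series=[{"claw": 15, "dx": -5.8, "dy": 2.5, "dz": 0, "rx": 0, "ry": 0, "rz": 0}, {"claw": 15, "dx": -6.1, "dy": 1.6, "dz": 0, "rx": 0, "ry": 0, "rz": 0}])

```text
time: 18.55
tool_pos: [0.7071, -0.0391, 0.1638]
eef_rot: [-0.001, 0.706, 0.708, -0.0]
contact_force: [-0.9, 1.6, 3.3]
opening: 0.0194
```

Request:
step_arm(series=[{"claw": 15, "dx": -6.3, "dy": 0.8, "dz": 0, "rx": 0, "ry": 0, "rz": 0}, {"claw": 15, "dx": -6.3, "dy": -0.1, "dz": 0, "rx": 0, "ry": 0, "rz": 0}])

```text
time: 18.8
tool_pos: [0.7075, -0.0516, 0.1637]
eef_rot: [-0.001, 0.707, 0.708, -0.0]
contact_force: [-1.9, 0.6, 4.4]
opening: 0.0192
```

Request:
step_arm(series=[{"claw": 15, "dx": -6.3, "dy": -1.0, "dz": 0, "rx": 0, "ry": 0, "rz": 0}, {"claw": 15, "dx": -6.1, "dy": -1.9, "dz": 0, "rx": 0, "ry": 0, "rz": 0}])

```text
time: 19.05
tool_pos: [0.7045, -0.0639, 0.1636]
eef_rot: [-0.001, 0.706, 0.708, -0.0]
contact_force: [-2.2, 2.6, 3.9]
opening: 0.0194
```

Request:
step_arm(series=[{"claw": 15, "dx": -5.7, "dy": -2.7, "dz": 0, "rx": 0, "ry": 0, "rz": 0}, {"claw": 15, "dx": -5.3, "dy": -3.4, "dz": 0, "rx": 0, "ry": 0, "rz": 0}])

```text
time: 19.3
tool_pos: [0.6984, -0.0746, 0.1636]
eef_rot: [-0.001, 0.706, 0.708, 0.0]
contact_force: [-2.1, 4.2, 5.0]
opening: 0.0194
```

Request:
step_arm(series=[{"claw": 15, "dx": -4.8, "dy": -4.2, "dz": 0, "rx": 0, "ry": 0, "rz": 0}, {"claw": 15, "dx": -4.2, "dy": -4.8, "dz": 0, "rx": 0, "ry": 0, "rz": 0}])

```text
time: 19.55
tool_pos: [0.6899, -0.083, 0.1636]
eef_rot: [-0.001, 0.706, 0.708, 0.001]
contact_force: [-1.5, 4.8, 4.1]
opening: 0.0192
```

Request:
step_arm(series=[{"claw": 15, "dx": -3.4, "dy": -5.3, "dz": 0, "rx": 0, "ry": 0, "rz": 0}, {"claw": 15, "dx": -2.7, "dy": -5.7, "dz": 0, "rx": 0, "ry": 0, "rz": 0}])

```text
time: 19.8
tool_pos: [0.6798, -0.0887, 0.1637]
eef_rot: [-0.0, 0.706, 0.708, 0.002]
contact_force: [0.8, 7.4, 2.7]
opening: 0.0194
```

Request:
step_arm(series=[{"claw": 15, "dx": -1.2, "dy": -6.1, "dz": 0, "rx": 0, "ry": 0, "rz": 0}, {"claw": 15, "dx": -0.3, "dy": -6.3, "dz": 0, "rx": 0, "ry": 0, "rz": 0}])

```text
time: 20.05
tool_pos: [0.6729, -0.0901, 0.1645]
eef_rot: [0.005, 0.706, 0.708, 0.007]
contact_force: [12.9, 2.8, -3.9]
opening: 0.0191
```

Resistance has jumped to 13 N and the tool lags at about −77°, so the clutch is at the slip. I'll wind on about 0.35 rad more, measured.

Request:
step_arm(series=[{"claw": 15, "dx": 0, "dy": -5, "dz": 0, "rx": 0, "ry": 0, "rz": 0}, {"claw": 15, "dx": 0, "dy": 0, "dz": 0, "rx": 0, "ry": 0, "rz": 0}])

```text
time: 20.3
tool_pos: [0.6676, -0.0912, 0.1644]
eef_rot: [0.005, 0.706, 0.708, 0.006]
contact_force: [11.5, 1.0, -2.2]
opening: 0.0195
```

Request:
step_arm(series=[{"claw": 15, "dx": 0, "dy": -5, "dz": 0, "rx": 0, "ry": 0, "rz": 0}, {"claw": 15, "dx": 0.3, "dy": -5, "dz": 0, "rx": 0, "ry": 0, "rz": 0}, {"claw": 15, "dx": 0, "dy": 0, "dz": 0, "rx": 0, "ry": 0, "rz": 0}])

```text
time: 20.68
tool_pos: [0.6576, -0.0914, 0.1642]
eef_rot: [0.005, 0.706, 0.708, 0.005]
contact_force: [11.3, -0.3, -3.7]
opening: 0.0192
```

Request:
step_arm(series=[{"claw": 15, "dx": 0, "dy": 3, "dz": 0, "rx": 0, "ry": 0, "rz": 0}, {"claw": 15, "dx": 0, "dy": 0, "dz": 0, "rx": 0, "ry": 0, "rz": 0}])

```text
time: 20.92
tool_pos: [0.6584, -0.0916, 0.1641]
eef_rot: [0.003, 0.706, 0.708, 0.003]
contact_force: [6.2, -0.6, -1.3]
opening: 0.0192
```

Request:
step_arm(series=[{"claw": 15, "dx": 0, "dy": 2, "dz": 0, "rx": 0, "ry": 0, "rz": 0}, {"claw": 45, "dx": 0, "dy": 0, "dz": 0, "rx": 0, "ry": 0, "rz": 0}, {"claw": 45, "dx": 0, "dy": 0, "dz": 0, "rx": 0, "ry": 0, "rz": 0}, {"claw": 45, "dx": 0, "dy": 0, "dz": 0, "rx": 0, "ry": 0, "rz": 0}])

```text
time: 21.42
tool_pos: [0.6559, -0.0913, 0.1633]
eef_rot: [-0.001, 0.707, 0.708, -0.0]
contact_force: [0.3, 0.4, 0.3]
opening: 0.0445
```

Request:
step_arm(series=[{"claw": 45, "dx": 0, "dy": 0, "dz": -20, "rx": 0, "ry": 0, "rz": 0}, {"claw": 45, "dx": 0, "dy": 0, "dz": -40, "rx": 0, "ry": 0, "rz": 0}, {"claw": 45, "dx": 0, "dy": 0, "dz": -40, "rx": 0, "ry": 0, "rz": 0}, {"claw": 45, "dx": 0, "dy": -50, "dz": 0, "rx": 0, "ry": 0, "rz": 0}, {"claw": 45, "dx": 0, "dy": -60, "dz": 0, "rx": 0, "ry": 0, "rz": 0}, {"claw": 45, "dx": 0, "dy": -60, "dz": 0, "rx": 0, "ry": 0, "rz": 0}, {"claw": 45, "dx": 0, "dy": 0, "dz": 0, "rx": 0, "ry": 0, "rz": 0}, {"claw": 45, "dx": 0, "dy": 0, "dz": 0, "rx": 0, "ry": 0, "rz": 0}])

```text
time: 22.42
tool_pos: [0.4869, -0.0915, 0.2647]
eef_rot: [-0.0, 0.706, 0.708, 0.001]
contact_force: [0.5, 0.6, 0.7]
opening: 0.0453
```

```bash
python3 -c "
from h import *
go(.65,0,.2)
top=ctrl.capture('top')[105:205,235:305,::-1]; side=ctrl.capture('side')[135:235,170:290,::-1]
im=cv2.resize(np.hstack([top,side]),None,fx=4,fy=4,interpolation=cv2.INTER_CUBIC)
cv2.imwrite('pics/c9.png',im)"
```

```text
tilt [ 9.0e-04  1.1e-03 -1.0e+00]
shift mm (after turn) [ 91.1 163.2  64.9] t 22.425 F [0.5 0.6 0.7] open 0.0453 pos [ 0.4869 -0.0915  0.2647]
```

View pics/c9.png

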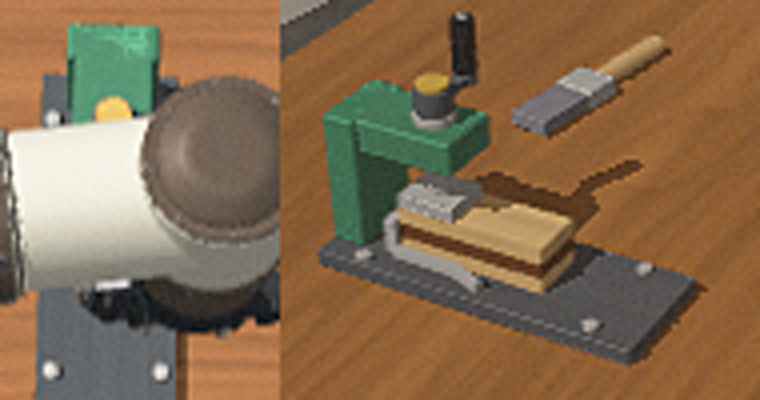

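The crank now points to −y with its grip upright at (462,45). The platen is on the blank, which is unmoved and straight, and the hand is clear. I'll hand it in.

```bash
python3 -c "
from rig import ctrl
print(ctrl.sign_off())"
```

```text
the job is handed in; nothing more can be done
None
```

The blank is clamped in the press, and I handed the job in at about 22.4 s; the hand-in gives no verdict.

- **Blank:** I set it on the bed and pushed it lengthwise between the guides. It stopped dead against the fence with about 6 N, well under the 40 N limit.
- **Crank:** I wound it clockwise by the grip for about 0.73 turn, until the resistance rose from about 3 N to 11–13 N and stayed there. I then wound on a little and stopped. From the measured positions the clutch slipped 0.34 to 0.5 rad, which is inside the allowed 0.1–1.0 rad.
- **Release:** I eased the load off before opening the fingers. I could not measure the crank at that moment, but the tool moved back less than 1 mm while still gripping.

**Last checks:** The final side picture shows the blank straight and against the fence, with the platen down on it. The robot was clear of everything, with about 1 N on the sensor (noise level). The brush looks unmoved in the picture. The tin and jar were outside that crop, and the arm did not go near them.

**Not confirmed:** The collar's rise of under 1 mm is too small to see in the cameras, so the slip figure rests only on the force and angle readings. In the top view the arm hid the blank, so only the side view confirms its final position. The press position from the cameras was about 2 mm off from where the arm met the parts.

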